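# Wedge the rocking deadweight tester

### The arm

A 7-joint arm with a two-finger parallel gripper is mounted at the origin on a cart in front of the work surface, level with it; the furniture and walls round the work are solid. World frame = base frame: x ahead of the robot, y to its left, z up, the work surface at z = 0. Lengths are in m, angles in rad, forces in N, time in s.
With the tool pointing down it reaches from about 0.425 to 1.025 m from the base axis. Payload 9.4 kg.
Tool frame: the origin (TCP) lies midway between the tips of the shut fingers; the grasp point (between the pads) lies 19 mm behind it; z points along the fingers, y is the line along which they close (so a half turn about z gives the same grasp; the last joint's range is limited). The gripper opens to 85 mm and grips with 20 to 120 N. Pads are 22 mm wide; open, the fingers measure 114 mm over their backs; the gripper's body (76 mm by 85 mm) begins 54 mm behind the grasp point. The pads swing forward as they close: fully open they stand 13 mm farther back than shut.
Start: joints at [1.101, 0.599, -0.003, 1.599, 0.002, 0.943, -0.08], TCP at [0.278, -0.67, 0.231] pointing down, gripper open.
Joint ranges: [-2.57, 2.57], [-0.35, 1.97], [-1.29, 1.29], [0.11, 2.56], [-1.05, 4.19], [0.11, 1.86], [-2.63, 2.63]. Speed limits (rad/s): [2.22, 2.22, 3.01, 3.01, 3.14, 3.14, 3.14].

### API

Orientations are given as [roll, pitch, yaw] about the fixed x, y, z axes, in that order (R = Rz(yaw) Ry(pitch) Rx(roll)).
In Python, from plant import status, imaging, order gives the robot as it stands.
- The arm moves only by the shell command python3 -m handwheel 'ROWS'. ROWS is JSON, a list that holds one entry, the list of rows, each a list of 5 numbers: the shift along the world's x, y, z in m, then the turn about the world's z in degrees, then the closure in counts, from 0 (fully open) to 255 (shut). In form: [[[dx, dy, dz, spin, claw], ...]]. A call has 1 to 20 rows; each row shifts and turns the commanded pose from where the row before left it; what a row does not reach is not made up. A row lasts 1/8 s, in which the tool goes at most 62.5 mm and 10.7 degrees, less where a joint would pass 70% of its speed; a pose out of reach is approached as far as the arm can. A call with a gripper value outside its range is refused whole. The fingers move at their own pace and stop on an object; the grip force is fixed at half the most. Time passes only in rows, so rows that do not move let the fingers close. It gives the time, the measured TCP pose, the force and the opening at its end, in the units of the state.
- status.sense(): the state, without advancing time (a new reading comes with each control period).
- imaging.get_image(name): name is "scene" or "side" or "wrist"; returns a dict with "img" (480x640x3 uint8, blue, green, red), "depth" (480x640 float32, m along the optical axis (not along the pixel's ray), 0 where there is no reading), "intrinsics" (3x3 intrinsics, pixels), "cam_to_world" (4x4, takes a point from camera to world coordinates). Camera axes: x right, y up, looking along -z (the intrinsics and any distortion apply to the point x, -y, -z); pixel columns grow to the right and rows downward; lengths in m; the calibration is good to about 2 mm. The wrist camera is an equidistant fisheye: a pixel r from the principal point sees the ray r / f radians off the axis. A picture is of the moment at which its call begins.
- order.finish_job(): hands the job in, once; it reports no verdict.
The state is a dict: "t": time; "joint_positions": joint angles; "joint_vel": joint speeds; "joint_efforts": joint torques, N m; "tool_pos": TCP position; "orientation": TCP orientation; "contact_force": force on the tool from outside, world axes, zero at the start; "ft_torque": the same for the moment, N m; "grip_width": finger opening in m.
Only numpy, scipy, OpenCV 4.12 (cv2) and the standard library are available. Lean on these libraries where they do the work, as an engineer would, in place of code of your own. Each camera call takes 0.05 s, during which the arm holds its last target. There are 200 camera calls.

### The job

One corner foot of the deadweight tester hangs clear of the bench, so the tester rocks. With the fingertips only, push the wedge, thin end first, under that foot until it is just snug, so that the corner no longer rocks, without shoving the tester from its place; lift nothing and leave the other things alone. Finish while still pressing down firmly on the cap over that foot, holding it there to show that the tester stands still and level.

Things in the scene. Friction and masses are not known exactly. Their poses are not given: they have to be found in the camera images.
- tester: deadweight tester, 3.1 kg: square grey plate 190 x 190 mm (16 to 36 mm above the bench) on four round feet 22 mm across, 106 mm from the centre; middle post with two steel discs, 97 mm high. Origin: its centre at bench level; z up; x runs along the diagonal out over the corner whose foot is short. It rests on the other three feet; once the wedge is snug, pushing it with 9 N or more shoves the tester
- foot (a point): point on the tester on the axis of the short foot, at bench level, 106 mm out along the tester's x. The foot (22 mm across) hangs 5 to 9 mm above it, differently each time. A downward push of 2 to 4 N on this corner tips the tester until the foot meets the bench; let go, it tips back
- press_cap: flat round dark cap on the plate over the short foot, 26 mm in diameter, 10 mm high, fixed to the tester; origin at the centre of its underside, z up. The three other corners have caps like it
- cap_top (a point): centre of that cap's top face, 46 mm above the bench while the tester stands level; it sinks by the size of the gap when the corner rocks down
- wedge: loose aluminium wedge 85 x 52 mm, 0.14 kg, outside the loose corner, thin end to the foot. Its top rises evenly from 1.5 mm at the thin end to 11.5 mm, then a push block 14 mm long, 22 mm high forms the back. Origin: centre of underside; z up; x from thin end to back. Slides with about 1 N; bearing on the foot it resists 4 N and more
- wedge_tip (a point): middle of the wedge's thin edge, at bench level (42.5 mm from its origin along -x); starts 20 to 45 mm out from the rim of the short foot, the wedge up to 12 mm to the side and turned up to 0.2 rad
- wedge_back (a point): centre of the upright back face of the wedge's push block, 11 mm above the bench (42.5 mm from its origin along +x); push here, towards the thin end
- coupler: bystander: standing steel snap coupler, 24 mm across, 45 mm high, beside the wedge's path; origin at the centre of its underside
- fitting: bystander: standing brass pipe adapter, 22 mm across, 34 mm high, at the other side of the wedge's path; origin at the centre of its underside
- meter: bystander: orange handheld multimeter lying on the bench, 148 x 80 x 46 mm; origin at the centre of its underside
- gauge: bystander: dial gauge lying on its back, 94 x 67 x 30 mm; origin at the centre of its underside
- thread_tape: bystander: roll of thread tape lying flat, 54 mm across, 14 mm high; origin at the centre of its underside
- driver: bystander: screwdriver with a yellow handle, 150 mm long, 22 mm thick; origin at the centre of its underside
Mind the look-alikes: they are no part of the job. Leave any brown or purple look-alike of the wedge alone.

How it is judged:
On the way:
1. the thin end of the wedge has entered under the short foot (x of wedge_tip in the frame of tester below 0.112 m and y of wedge_tip in the frame of tester between -0.035 and 0.035 m), for 0.1 s.
At the end, for the whole second after the job is handed in: the fingers press down on the cap over the short foot with more than 5 N and no longer touch the wedge; the wedge lies under that foot and carries it; under this push the tester is level to 0.016 rad (about 1.7 mm at the corner) and still (contact force between the fingers and press_cap above 5 N and contact force between wedge and tester above 1 N and angle between tester's own z axis and vertical below 0.016 rad and x of wedge_tip in the frame of tester below 0.112 m and contact force between the fingers and wedge below 0.5 N and linear speed of each of tester, wedge below 0.01 m/s); the arm keeps its last pose, push and grip.
It fails at once if the wedge is lifted off the bench (height (world z) of wedge above 0.012 m or height (world z) of wedge_back above 0.027 m).
It fails at once if the tester is lifted or tipped up (height (world z) of tester above 0.012 m or angle between tester's own z axis and vertical above 0.12 rad).
It fails at once if the tester is shoved more than 20 mm from its place (distance of tester from where it was at the start of the episode above 0.02 m).
It fails at once if a bystander is moved by more than 20 mm (distance of any of coupler, fitting, meter, gauge, thread_tape, driver from where it was at the start of the episode above 0.02 m).
It also fails if it takes over 42 s, if anything falls off the work surface, if the arm or the gripper's body presses on something with over 40 N, if the wrist force passes 120 N, or if a joint passes its speed limit or range.

## Working session

There is one attempt and no reset: what is moved stays moved. The work goes in short steps, Python scripts to look and compute and a shell command to move; the robot and the scene stay as the last step left them, time stands still between calls to the robot, and variables do not carry over. Pictures are saved under pics/ and viewed, on a budget of 10 in all, crops included, one or two more only if the job needs it, and the job is handed in when it is done.

```bash
mkdir -p pics; ls; cat > h.py <<'E'
import numpy as np, cv2
from plant import status, imaging, order
def grab(n,tag):
    d=imaging.get_image(n); cv2.imwrite(f'pics/{tag}.png',d['img']); np.savez(f'pics/{tag}.npz',**{k:np.array(v) for k,v in d.items()}); return d
def world(d,u,v,z=None):
    """pixel -> world; by depth, or on plane z"""
    K=np.array(d['intrinsics']);T=np.array(d['cam_to_world'])
    r=np.array([(u-K[0,2])/K[0,0],-(v-K[1,2])/K[1,1],-1.0])
    if z is None: s=d['depth'][int(v),int(u)]
    else: s=(z-T[2,3])/(T[:3,:3]@r)[2]
    return T[:3,:3]@(r*s)+T[:3,3]
def cloud(d):
    K=np.array(d['intrinsics']);T=np.array(d['cam_to_world'])
    v,u=np.mgrid[:480,:640];s=d['depth']
    P=np.stack([(u-K[0,2])/K[0,0]*s,-(v-K[1,2])/K[1,1]*s,-s],-1)
    return P@T[:3,:3].T+T[:3,3]
E
python3 - <<'E'
from h import *
print(status.sense())
for n in('scene','side'):
    d=grab(n,n+'0'); print(n,d['intrinsics'],d['cam_to_world'])
a=cv2.imread('pics/scene0.png');b=cv2.imread('pics/side0.png')
E
```

```text
pics
{'t': 0.0, 'joint_positions': array([ 1.10128044,  0.60011585, -0.0025534 ,  1.60010892,  0.00179947,
        0.94287248, -0.07980171]), 'joint_vel': array([-0.00052601, -0.00018347,  0.00162118, -0.00012676, -0.00216822,
       -0.00041783,  0.00051541]), 'joint_efforts': array([ 1.56644223e-04, -7.76445365e+01,  1.56504191e+00, -2.58007783e+01,
        1.23441344e-02,  8.99894745e-03, -3.23070287e-05]), 'tool_pos': array([ 0.27734336, -0.66936715,  0.23043098]), 'orientation': array([-3.14009613e+00,  1.32343922e-04,  3.92880830e-01]), 'contact_force': array([0.15398802, 0.48535039, 0.24493842]), 'ft_torque': array([ 0.01641585,  0.075998  , -0.0006593 ]), 'grip_width': 0.08525219628113351}
scene [[448.86509486   0.         319.19630798]
 [  0.         448.86509486 235.75860408]
 [  0.           0.           1.        ]] [[-0.83592767  0.34552026 -0.42642782  0.07151332]
 [-0.54873874 -0.51126269  0.661435    0.70727454]
 [ 0.01052256  0.78690928  0.61697898  0.73756034]
 [ 0.          0.          0.          1.        ]]
side [[483.26738893   0.         324.97130952]
 [  0.         483.26738893 228.8903238 ]
 [  0.           0.           1.        ]] [[ 0.95923058  0.12484056 -0.25355776  0.21004904]
 [-0.28147743  0.50274363 -0.81732447 -1.17512352]
 [ 0.0254393   0.85537341  0.51738687  0.78875476]
 [ 0.          0.          0.          1.        ]]
```

View pics/scene0.png

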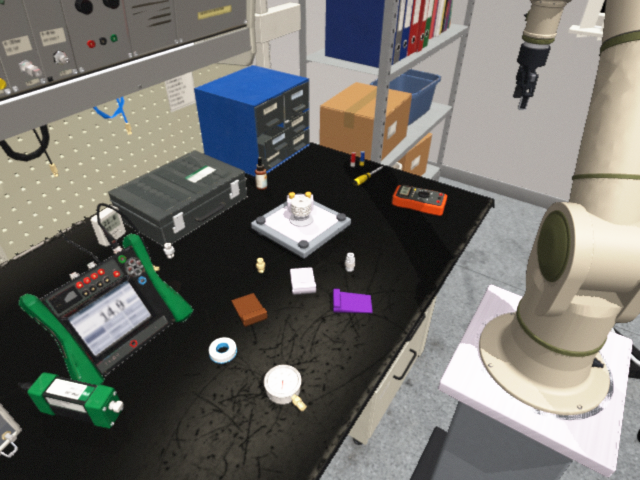

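View pics/side0.png

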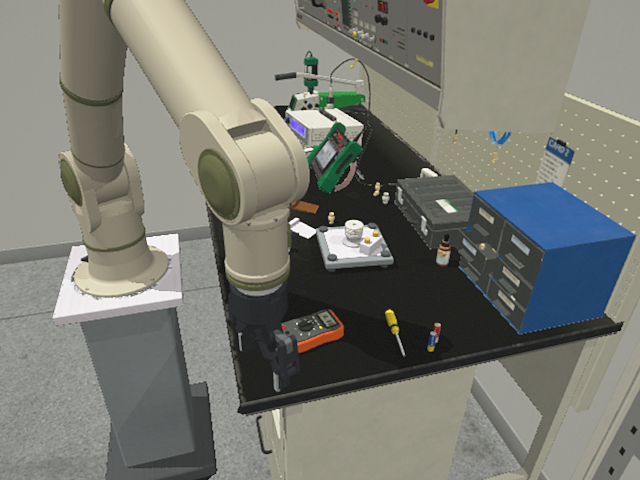

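The scene view shows the tester at about (300,222) with its near cap at (303,244). The white wedge is at (303,280), with the fitting at (261,265) and the coupler at (350,262) on either side. The brown look-alike is at (249,309) and the purple one at (352,301). The side view shows the tester at (353,247), with the arm hiding part of the bench.

```bash
python3 - <<'E'
from h import *
d=dict(np.load('pics/scene0.npz')); 
c=cv2.resize(d['img'][180:310,230:390],None,fx=5,fy=4.6,interpolation=cv2.INTER_CUBIC); 
c=cv2.resize(d['img'][185:305,230:390],None,fx=5,fy=5,interpolation=cv2.INTER_CUBIC); cv2.imwrite('pics/crop0.png',c)
for n,u,v in[('capN',303,244),('capL',261,220),('capR',343,222),('wedge',303,280),('coup',350,262),('fit',261,265),('purple',352,301),('brown',249,309)]:
    print(n,world(d,u,v).round(4),world(d,u,v,.046).round(4))
P=cloud(d); img=d['img'].astype(int); x=P[...,0];y=P[...,1];z=P[...,2]
sub=(slice(262,300),slice(280,325))
m=np.zeros((480,640),np.uint8); m[sub]=((img[sub].min(-1)>110)).astype(np.uint8)
print(m.sum()); cs,_=cv2.findContours(m,0,2); k=max(cs,key=cv2.contourArea); print(cv2.approxPolyDP(k,2,True).reshape(-1,2).tolist())
q=P[m>0]; print(q.min(0),q.max(0))
for r in range(264,298,3): print(r,[round(float(z[r,c])*1000) for c in range(282,326,3)])
E
```

```text
capN [0.5636 0.0163 0.0471] [0.5643 0.0152 0.046 ]
capL [ 0.7097 -0.0025  0.0482] [ 0.7118 -0.0048  0.046 ]
capR [ 0.5375 -0.1308  0.0347] [ 0.53   -0.1173  0.046 ]
wedge [0.5152 0.0865 0.0079] [0.492  0.1189 0.046 ]
coup [ 0.4449 -0.0091  0.0286] [0.4358 0.0085 0.046 ]
fit [0.6185 0.1126 0.0227] [0.6006 0.132  0.046 ]
purple [0.3861 0.0811 0.0081] [0.3698 0.1136 0.046 ]
brown [0.5593 0.2278 0.0099] [0.5351 0.2516 0.046 ]
595
[[311, 267], [290, 269], [294, 293], [315, 291]]
[ 0.07151332  0.03324453 -0.00268715] [0.56786776 0.70727454 0.73756034]
264 [1, 2, 0, -1, 1, -1, -1, -2, 2, 2, 2, -2, 0, -3, -1]
267 [1, 0, 1, 0, -2, -2, 2, -1, 0, 2, -1, -2, 0, -2, 0]
270 [1, 0, 0, 2, 0, 6, 1, 2, 5, 2, 3, 0, -1, 1, 0]
273 [-2, -1, -1, 4, 3, 6, 5, 3, 5, 4, 3, 2, 1, 0, -2]
276 [1, 0, -1, -1, 7, 7, 6, 7, 4, 7, 6, 3, -2, 0, -1]
279 [0, 0, -1, 0, 9, 5, 9, 9, 8, 10, 8, -1, -3, -1, 0]
282 [-1, -3, 1, 2, 9, 10, 10, 8, 20, 20, 22, 22, 2, 2, 3]
285 [-1, 0, -3, -2, 20, 20, 21, 23, 22, 24, 22, 20, 1, -1, -2]
288 [2, 0, 0, 2, 16, 19, 16, 17, 15, 16, 16, 14, 0, 3, 0]
291 [0, 0, 1, 1, 10, 10, 9, 6, 4, 4, 3, 1, 0, 1, 1]
294 [-2, 0, 0, 1, 2, -1, 0, -3, 0, -2, 0, 1, 3, 4, 1]
297 [0, 0, -3, -1, -3, 0, -1, 0, 0, -3, -1, 0, 1, 0, -2]
```

View pics/crop0.png

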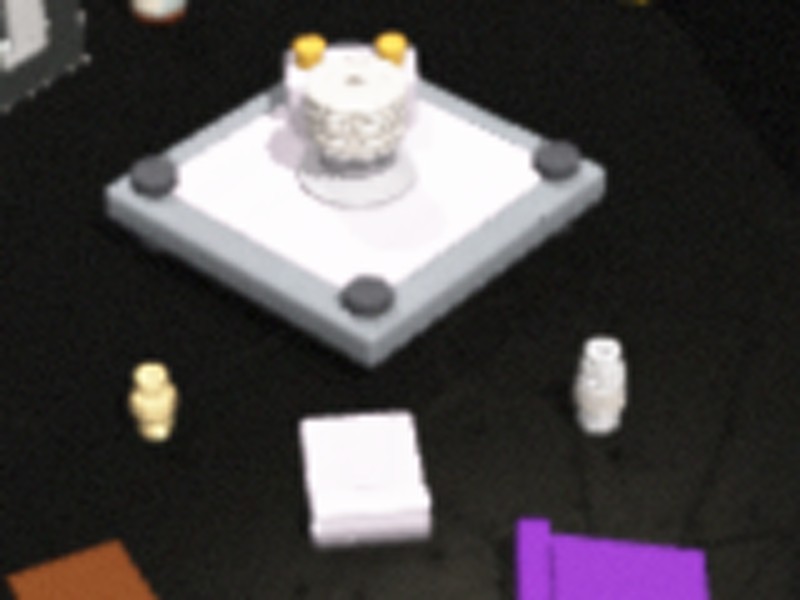

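The crop confirms the layout. Cap tops are at crop (368,296), (153,175) and (556,160); the wedge's thin edge runs (300,420)-(411,412) and its back foot line runs (316,545)-(429,536).

```bash
python3 - <<'E'
from h import *
d=dict(np.load('pics/scene0.npz'))
f=lambda a,b,z:world(d,230+a/5-.4,185+b/5-.4,z)
N=f(368,293,.039);L=f(153,173,.046);R=f(556,157,.046)
print('caps',N,L,R,[np.linalg.norm(a-b) for a,b in((N,L),(N,R),(L,R))])
c=(L+R)/2; ax=(N-c)[:2]; print('centre',c,'r',np.linalg.norm(ax),'yaw deg',np.degrees(np.arctan2(ax[1],ax[0])), 'perp', np.degrees(np.arctan2(*( (R-L)[:2][::-1]))))
T=[f(300,420,.0015),f(411,411,.0015)];B=[f(316,546,0),f(430,537,0)];K=[f(309,517,.022),f(430,505,.022)]
print('tip',T,'base',B,'topback',K)
t=(T[0]+T[1])/2;b=(B[0]+B[1])/2;k=(K[0]+K[1])/2
print(t,b,k,'len',np.linalg.norm((b-t)[:2]),'w',np.linalg.norm((T[0]-T[1])),np.linalg.norm(B[0]-B[1]))
w=(b-t)[:2];print('wedge yaw',np.degrees(np.arctan2(w[1],w[0])))
u=ax/np.linalg.norm(ax);v=np.array([-u[1],u[0]])
for n,p in(('t',t),('b',b),('k',k)):print(n,(p-c)[:2]@u,(p-c)[:2]@v)
for n,p in(('fit',f(155,437,0)),('coup',f(600,430,0))):print(n,p,(p-c)[:2]@u,(p-c)[:2]@v)
E
```

```text
caps [0.57071155 0.00538531 0.039     ] [ 0.71579567 -0.00639305  0.046     ] [ 0.54861778 -0.13703991  0.046     ] [np.float64(0.14572965264395543), np.float64(0.1442985708106009), np.float64(0.2121722104764683)]
centre [ 0.63220672 -0.07171648  0.046     ] r 0.09862222302421124 yaw deg 128.5753116183755 perp -141.99294067738575
tip [array([0.56887003, 0.06648617, 0.0015    ]), array([0.52779762, 0.03098586, 0.0015    ])] base [array([0.51332919, 0.12996571, 0.        ]), array([0.47327517, 0.09615004, 0.        ])] topback [array([0.51341136, 0.13424308, 0.022     ]), array([0.47250379, 0.09753068, 0.022     ])]
[0.54833383 0.04873601 0.0015    ] [0.49330218 0.11305788 0.        ] [0.49295757 0.11588688 0.022     ] len 0.08465095788245268 w 0.05428825721907966 0.052419696334335276
wedge yaw 130.54919820993675
t 0.14646680029027004 -0.009536360178110647
b 0.2310675287651543 -0.006620642095770296
k 0.23349409102520147 -0.008115238783695185
fit [0.62061595 0.11396912 0.        ] 0.15239434958616033 -0.10672137391959136
coup [ 0.44499039 -0.01021944  0.        ] 0.1648151168642802 0.10801768087757806
```

```bash
python3 -m handwheel '[[[0.0108,0.0449,0,5.87,255],[0.0108,0.0449,0,5.87,255],[0.0108,0.0449,0,5.87,255],[0.0108,0.0449,0,5.87,255],[0.0108,0.0449,0,5.87,255],[0.0108,0.0449,0,5.87,255],[0.0108,0.0449,0,5.87,255],[0.0108,0.0449,0,5.87,255],[0.0108,0.0449,0,5.87,255],[0.0108,0.0449,0,5.87,255],[0.0108,0.0449,0,5.87,255],[0.0108,0.0449,0,5.87,255],[0.0108,0.0449,0,5.87,255],[0.0108,0.0449,0,5.87,255],[0.0108,0.0449,0,5.87,255],[0.0108,0.0449,0,5.87,255],[0.0108,0.0449,0,5.87,255],[0.0108,0.0449,0,5.87,255],[0,0,0,0,255]]]'
python3 - <<'E'
from h import *
d=grab('wrist','wrist1');print(d['intrinsics'],d['cam_to_world']); s=status.sense();print(s['t'],s['tool_pos'],s['orientation'],s['contact_force'],s['joint_positions'],s['grip_width'])
E
```

```text
t: 2.48
tool_pos: [0.4723, 0.1421, 0.2313]
orientation: [3.14, -0.002, 2.243]
contact_force: [-0.6, -0.9, -0.7]
grip_width: 0.0001
[[371.64829954   0.         323.14974066]
 [  0.         371.64829954 238.93202068]
 [  0.           0.           1.        ]] [[ 0.78357923 -0.58713053 -0.20317809  0.41947336]
 [ 0.62128736  0.74173518  0.25264784  0.20918178]
 [ 0.00236707 -0.32420158  0.94598506  0.37372287]
 [ 0.          0.          0.          1.        ]]
2.525 [0.47172981 0.13977995 0.23096935] [-3.14142307e+00 -8.32087529e-04  2.23939597e+00] [-0.69413721 -0.52989227 -0.44212063] [ 0.07912354  0.38287762 -0.63712348  2.09455364  0.32679572  0.76135385
 -0.09455966] 0.00022863297295612503
```

View pics/wrist1.png

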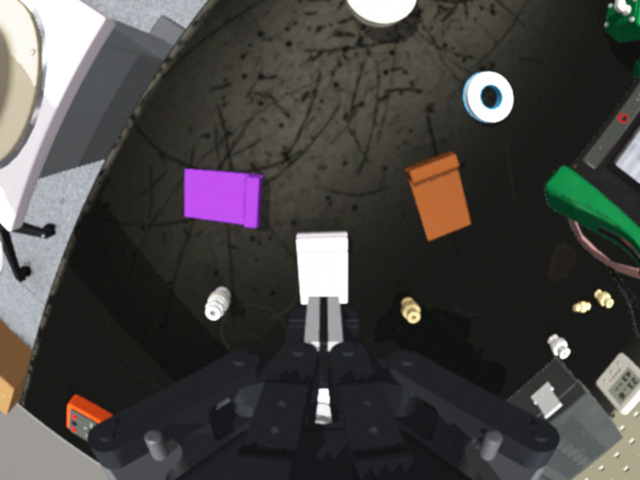

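The wrist view shows the wedge at (297-349, 232-304), with its back edge at row ~233. The fingers point straight along its axis, and the coupler (217,303) and fitting (411,309) are well clear.

```bash
python3 - <<'E'
from h import *
d=dict(np.load('pics/wrist1.npz'))
K=d['intrinsics'];T=d['cam_to_world']
def fw(u,v,z):
    a=np.array([(u-K[0,2])/K[0,0],(v-K[1,2])/K[1,1]]);th=np.linalg.norm(a);s=np.sin(th)/th
    r=T[:3,:3]@np.array([a[0]*s,-a[1]*s,-np.cos(th)]);return T[:3,3]+r*(z-T[2,3])/r[2]
g=d['img'].min(-1).astype(int)
m=np.zeros((480,640),np.uint8);m[222:310,285:360]=g[222:310,285:360]>120
cs,_=cv2.findContours(m,0,2);k=max(cs,key=cv2.contourArea);print(cv2.approxPolyDP(k,2.5,True).reshape(-1,2).tolist())
print('col',[g[r,322] for r in range(226,245)]); print('rowL',[g[236,c] for c in range(292,302)],'rowR',[g[236,c] for c in range(343,354)])
c=np.array([.6322,-.0717]);a=np.radians(128.2);u=np.array([np.cos(a),np.sin(a)]);v=np.array([-u[1],u[0]])
for n,p in(('bl',fw(296.5,233.5,0)),('br',fw(348.5,231.5,0)),('fl',fw(299,303,.0015)),('fr',fw(348,303,.0015))):
    q=p[:2]-c;print(n,p.round(4),q@u,q@v)
q=status.sense()['tool_pos'][:2]-c;print('tcp',q@u,q@v)
E
```

```text
[[345, 231], [296, 235], [300, 302], [306, 304], [307, 309], [318, 309], [320, 296], [328, 298], [328, 309], [339, 309], [340, 303], [347, 302]]
col [np.int64(35), np.int64(33), np.int64(34), np.int64(35), np.int64(43), np.int64(80), np.int64(134), np.int64(188), np.int64(229), np.int64(235), np.int64(224), np.int64(227), np.int64(248), np.int64(254), np.int64(255), np.int64(255), np.int64(255), np.int64(255), np.int64(255)]
rowL [np.int64(42), np.int64(40), np.int64(43), np.int64(90), np.int64(169), np.int64(229), np.int64(236), np.int64(234), np.int64(233), np.int64(233)] rowR [np.int64(221), np.int64(225), np.int64(225), np.int64(202), np.int64(135), np.int64(57), np.int64(26), np.int64(28), np.int64(33), np.int64(33), np.int64(34)]
bl [0.4738 0.0966 0.    ] 0.23021125762139638 0.020373144147890078
br [0.5156 0.1325 0.    ] 0.23259521583703696 -0.03466454748531218
fl [0.5258 0.0323 0.0015] 0.14752262122266285 0.019340734137076432
fr [0.5696 0.0669 0.0015] 0.14764794402161951 -0.03647003092789936
tcp 0.2654290901006259 -0.004674372383151441
```

```bash
python3 -m handwheel '[[[0,0,-0.045,0,255],[0,0,-0.045,0,255],[0,0,-0.045,0,255],[0,0,-0.045,0,255],[0,0,-0.030,0,255],[0,0,-0.012,0,255],[0,0,0,0,255],[0,0,0,0,255]]]'
```

```text
t: 3.52
tool_pos: [0.4724, 0.1382, 0.0103]
orientation: [3.14, 0.001, 2.236]
contact_force: [-0.6, -0.8, -0.4]
grip_width: -0.0004
```

```bash
python3 -m handwheel '[[[0.0037,-0.0047,0,0,255],[0.0037,-0.0047,0,0,255],[0.0037,-0.0047,0,0,255],[0.0037,-0.0047,0,0,255],[0.0037,-0.0047,0,0,255],[0.0037,-0.0047,0,0,255],[0.0037,-0.0047,0,0,255],[0.0037,-0.0047,0,0,255],[0.0037,-0.0047,0,0,255],[0.0037,-0.0047,0,0,255],[0.0037,-0.0047,0,0,255],[0,0,0,0,255]]]'
python3 - <<'E'
from h import *
d=grab('scene','scene2'); c=cv2.resize(d['img'][185:305,230:390],None,fx=5,fy=5,interpolation=cv2.INTER_CUBIC);cv2.imwrite('pics/crop2.png',c)
s=status.sense();q=s['tool_pos'][:2]-[.6322,-.0717];a=np.radians(128.2);u=np.array([np.cos(a),np.sin(a)]);print(q@u,q@[-u[1],u[0]],s['contact_force']@[*u,0])
E
```

```text
t: 5.03
tool_pos: [0.513, 0.0861, 0.0092]
orientation: [-3.142, 0.0, 2.236]
contact_force: [-0.5, 0.9, -0.6]
grip_width: 0.0001
0.19813579001669024 -0.0038684414390747534 -0.6611925602848953
```

View pics/crop2.png

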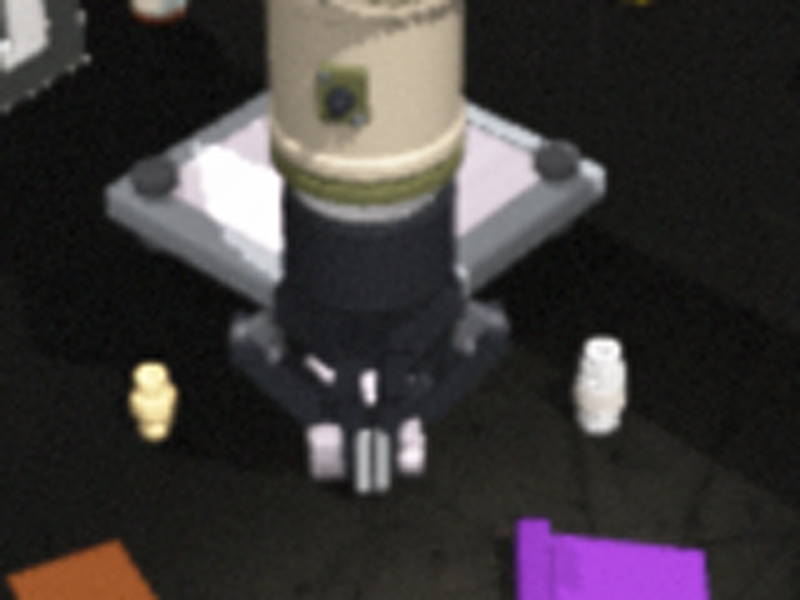

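The crop shows the wedge still square at (308-428, 425-478), with the fingers (372,460) on its back face and the plate corner unmoved. From here I push in small steps and watch the force.

```bash
cat > f.py <<'E'
from h import *
s=status.sense();q=s['tool_pos'][:2]-[.6322,-.0717];a=np.radians(128.2);u=np.array([np.cos(a),np.sin(a)]);print('x,y mm',(q@u*1e3).round(2),(q@[-u[1],u[0]]*1e3).round(2),'F',(s['contact_force']@[*u,0]).round(2),'Fz',s['contact_force'][2].round(2))
E
python3 -m handwheel '[[[0.0012,-0.0016,0,0,255],[0.0012,-0.0016,0,0,255],[0.0012,-0.0016,0,0,255],[0.0012,-0.0016,0,0,255],[0,0,0,0,255]]]' | grep force; python3 f.py
python3 -m handwheel '[[[0.0012,-0.0016,0,0,255],[0.0012,-0.0016,0,0,255],[0,0,0,0,255]]]'| grep force; python3 f.py
python3 -m handwheel '[[[0.0012,-0.0016,0,0,255],[0.0012,-0.0016,0,0,255],[0,0,0,0,255]]]'| grep force; python3 f.py
```

```text
contact_force: [0.2, 1.2, 0.2]
x,y mm 190.16 -3.73 F 0.79 Fz 0.16
contact_force: [-0.4, -1.0, 0.9]
x,y mm 186.16 -3.68 F -0.58 Fz 0.93
contact_force: [0.1, -0.9, 0.3]
x,y mm 182.19 -3.59 F -0.81 Fz 0.3
```

```bash
python3 -m handwheel '[[[0.0012,-0.0016,0,0,255],[0.0006,-0.0008,0,0,255],[0,0,0,0,255]]]'| grep force; python3 f.py
python3 -m handwheel '[[[0.0012,-0.0016,0,0,255],[0.0006,-0.0008,0,0,255],[0,0,0,0,255]]]'| grep force; python3 f.py
python3 -m handwheel '[[[0.0012,-0.0016,0,0,255],[0,0,0,0,255]]]'| grep force; python3 f.py
```

```text
contact_force: [-3.0, 3.6, 2.1]
x,y mm 180.33 -3.67 F 4.71 Fz 2.07
contact_force: [-6.9, 9.0, 3.6]
x,y mm 179.09 -3.74 F 11.37 Fz 3.58
contact_force: [-8.0, 9.3, 4.0]
x,y mm 177.62 -3.82 F 12.25 Fz 3.95
```

```bash
python3 -m handwheel '[[[0.0012,-0.0016,0,0,255],[0,0,0,0,255]]]'| grep force; python3 f.py
python3 -m handwheel '[[[0.0012,-0.0016,0,0,255],[0,0,0,0,255]]]'| grep force; python3 f.py
```

```text
contact_force: [-6.8, 9.7, 3.9]
x,y mm 175.44 -3.79 F 11.83 Fz 3.94
contact_force: [-7.2, 9.4, 3.1]
x,y mm 173.42 -3.74 F 11.88 Fz 3.14
```

The wedge was snug by about x = 180 mm (4.7 N, then 11 N). I queued further steps without waiting for that reading, so the tester slid roughly 6 mm, still inside the 20 mm limit. I'm backing off now to check the tester and wedge.

```bash
python3 -m handwheel '[[[-0.006,0.0078,0,0,255],[-0.006,0.0078,0,0,255],[-0.012,0.0157,0,0,255],[-0.012,0.0157,0.02,0,255],[-0.012,0.0157,0.05,0,255],[0,0,0.05,0,255],[0,0,0,0,255]]]'
python3 - <<'E'
from h import *
d=grab('wrist','wrist3')
d=grab('scene','scene3'); c=cv2.resize(d['img'][185:305,230:390],None,fx=5,fy=5,interpolation=cv2.INTER_CUBIC);cv2.imwrite('pics/crop3.png',c)
E
python3 f.py
```

```text
t: 8.82
tool_pos: [0.4829, 0.1277, 0.1324]
orientation: [3.136, 0.003, 2.237]
contact_force: [-0.1, -0.9, -0.1]
grip_width: -0.0004
x,y mm 248.94 -4.28 F -0.79 Fz -0.5
```

View pics/crop3.png

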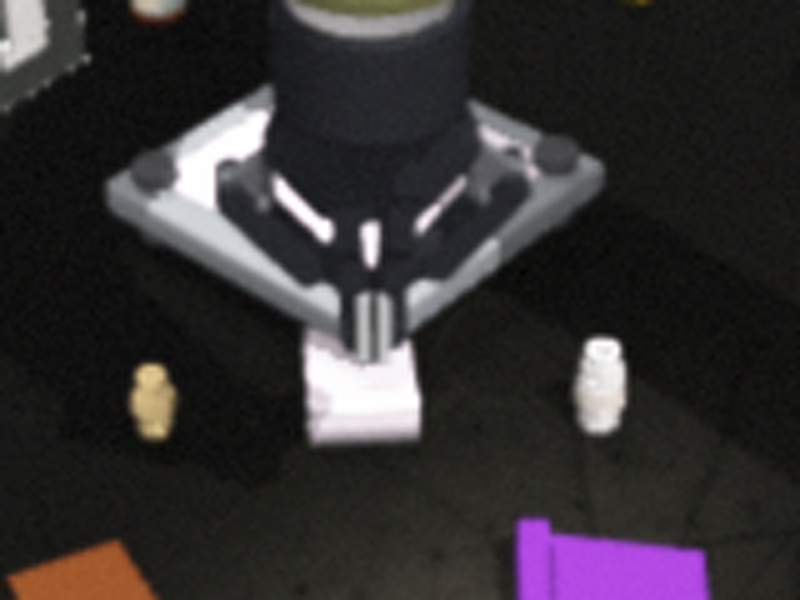

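View pics/wrist3.png

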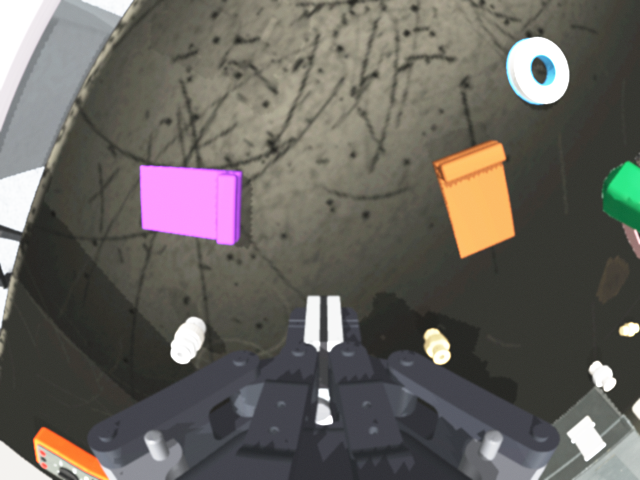

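The scene crop shows the wedge under the corner (308-420, 335-444) and the far caps shifted by only about 1 px away, so the tester moved roughly 4-6 mm. The wrist view shows the bystanders undisturbed; the fingers hide the wedge there. Next I move above the cap.

```bash
python3 -m handwheel '[[[0.0145,-0.02,0,0,255],[0.0145,-0.02,0,0,255],[0.0145,-0.02,0,0,255],[0.0145,-0.02,0,0,255],[0.0145,-0.02,0,0,255],[0.0143,-0.02,0,0,255],[0,0,-0.03,0,255],[0,0,-0.03,0,255],[0,0,-0.012,0,255],[0,0,0,0,255],[0,0,0,0,255]]]'
python3 - <<'E'
from h import *
d=grab('scene','scene4'); c=cv2.resize(d['img'][185:305,230:390],None,fx=5,fy=5,interpolation=cv2.INTER_CUBIC);cv2.imwrite('pics/crop4.png',c)
E
python3 f.py
```

```text
t: 10.3
tool_pos: [0.5685, 0.0073, 0.0578]
orientation: [3.141, 0.0, 2.237]
contact_force: [1.1, 0.5, 0.4]
grip_width: 0.0003
x,y mm 101.27 1.15 F -0.29 Fz 0.01
```

View pics/crop4.png

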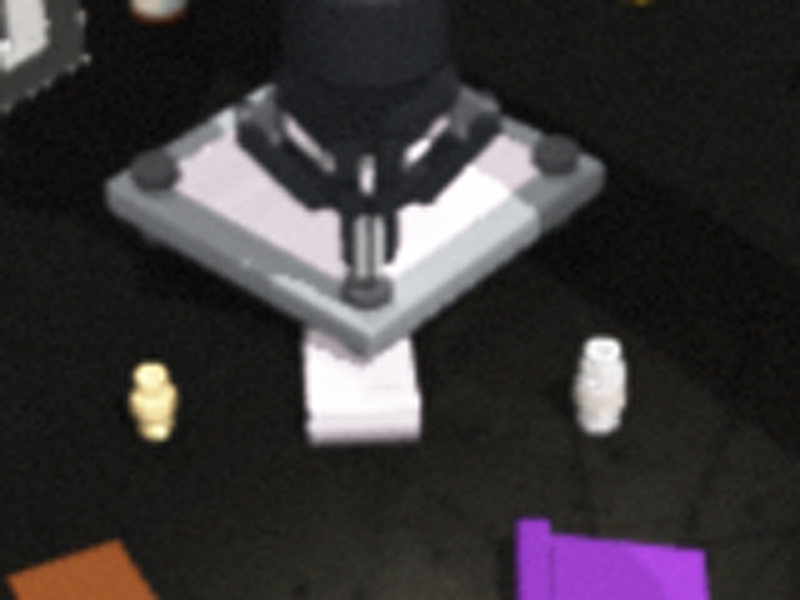

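The crop shows the fingertips at (366,270), just above the cap at (366,290), and the wedge under the corner. I'll check the centring numerically, then press in small steps.

```bash
python3 - <<'E'
from h import *
d=dict(np.load('pics/scene4.npz'))
f=lambda a,b,z:world(d,230+a/5-.4,185+b/5-.4,z)
d0=dict(np.load('pics/scene0.npz'))
for n,a,b,z in(('capbottom-edge',366,310,.036),('orig',368,318,.036),('corner',370,356,.016),('L',153,170,.046),('R',556,153,.046)): print(n,f(a,b,z).round(4))
g=d['img'][185:305,230:390].max(-1); o=d0['img'][185:305,230:390].max(-1)
print('orig',o[52:76,73].tolist());print('now',g[52:76,73].tolist())
E
```

```text
capbottom-edge [0.5661 0.0138 0.036 ]
orig [0.5618 0.0183 0.036 ]
corner [0.5581 0.0221 0.016 ]
L [ 0.7175 -0.0085  0.046 ]
R [ 0.5505 -0.1402  0.046 ]
orig [254, 253, 238, 159, 112, 112, 114, 116, 113, 90, 81, 113, 165, 188, 193, 185, 149, 127, 120, 114, 91, 47, 18, 19]
now [132, 135, 136, 105, 77, 71, 97, 102, 88, 90, 152, 182, 192, 202, 184, 149, 132, 129, 128, 139, 180, 236, 246, 248]
```

```bash
python3 -m handwheel '[[[0,0,-0.004,0,255],[0,0,-0.003,0,255],[0,0,-0.002,0,255],[0,0,0,0,255]]]'|grep -E 'force|pos'; python3 f.py
```

```text
tool_pos: [0.5681, 0.007, 0.0481]
contact_force: [-0.2, 0.4, 0.2]
x,y mm 101.48 1.71 F 0.46 Fz 0.17
```

```bash
python3 -m handwheel '[[[0.002,0,0,0,255],[0,0,-0.002,0,255],[0,0,0,0,255]]]'|grep -E 'force|pos'; python3 f.py
```

```text
tool_pos: [0.5703, 0.007, 0.0462]
contact_force: [-0.5, 0.2, -0.2]
x,y mm 100.14 -0.02 F 0.53 Fz -0.17
```

```bash
python3 -m handwheel '[[[0,0,-0.001,0,255],[0,0,0,0,255]]]'|grep -E 'force|pos'; python3 f.py
```

```text
tool_pos: [0.5703, 0.0071, 0.0461]
contact_force: [-2.0, -0.8, 11.4]
x,y mm 100.2 -0.04 F 0.59 Fz 11.44
```

Contact came at z = 46.1 mm, which is the height of a level cap, with 11 N. I'll hold, then check stillness and the final state.

```bash
python3 -m handwheel '[[[0,0,0,0,255],[0,0,0,0,255],[0,0,0,0,255],[0,0,0,0,255],[0,0,0,0,255],[0,0,0,0,255]]]'; python3 - <<'E'
from h import *
d=grab('scene','scene5'); c=cv2.resize(d['img'][185:305,230:390],None,fx=5,fy=5,interpolation=cv2.INTER_CUBIC);cv2.imwrite('pics/crop5.png',c)
d4=cv2.imread('pics/scene4.png'); e=cv2.absdiff(d['img'],d4)[240:300,285:320].max(-1);print('wedge/corner diff',e.mean(),(e>60).sum())
P=cloud(d); 
for n,(u,v) in dict(L=(260.6,219),R=(341.2,215.6)).items():
    p=P[int(v)-1:int(v)+2,int(u)-1:int(u)+2].reshape(-1,3); print(n,np.median(p,0))
E
python3 f.py
```

```text
t: 12.22
tool_pos: [0.5703, 0.007, 0.0461]
orientation: [3.141, 0.001, 2.237]
contact_force: [-1.6, -0.2, 10.5]
grip_width: 0.0001
wedge/corner diff 4.798571428571429 11
L [ 0.71767842 -0.0059357   0.04489654]
R [ 0.54972805 -0.14188892  0.04663246]
x,y mm 100.18 -0.06 F 1.4 Fz 11.82
```

View pics/crop5.png

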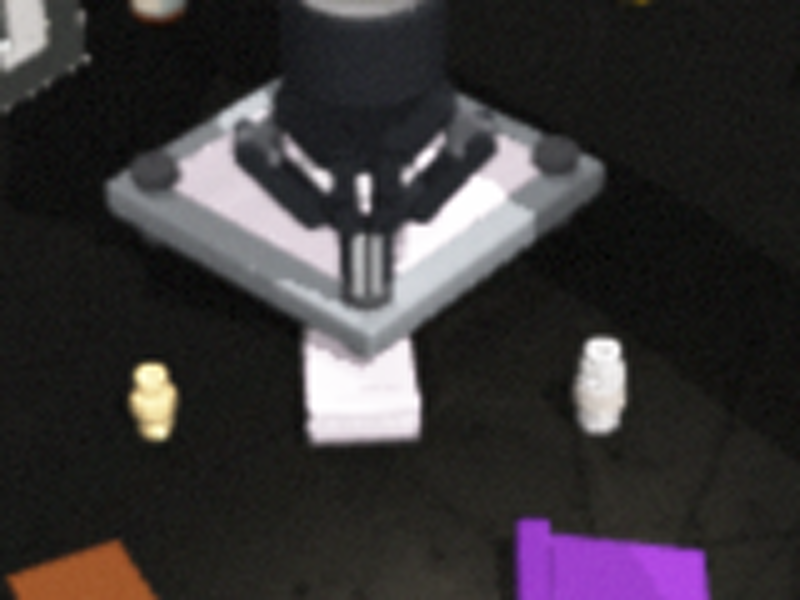

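The fingers rest on the cap at (367,290). The wedge and corner have not moved, the height holds at 46.1 mm and the force at about 11 N, so I'm handing in.

```bash
python3 -c "
from plant import order; print(order.finish_job())"
```

```text
the job is handed in; nothing more can be done
None
```

I pushed the wedge, thin end first and with shut fingertips, under the short foot until it was snug. I then pressed down on the cap over that foot and handed in at about 12 s, still pressing.

**Last checks:**
- **Push on the cap:** it held at about 10.5–11.8 N over the last 0.75 s.
- **Level and still:** the fingertips stayed at z = 46.1 mm, the height of a level cap. I saw no movement of the wedge or the tester corner between the pictures just before and during the press.
- **Wedge position:** the thin end is about 83 mm out along the tester's x axis, inside the 112 mm limit. This comes from where the fingers stopped, not from seeing the tip. I had no direct reading of the force between wedge and tester.
- **Other things:** the fitting, coupler and both look-alikes looked unmoved in the last picture. The gauge, tape, meter and driver were outside it, and the arm never went near them low down.

**What went wrong:** the wedge was already snug at about 4.7 N, but I had several small push steps queued and the force rose to about 12 N. That shoved the tester about 4–6 mm from its place. This is inside the 20 mm limit, but not the "no shove" the task asked for.

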